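Push the freezer box square into the corner stop

TASK

Push the grey card freezer box along the bench with the fingers until it sits square in the L-shaped metal corner stop, one side flush against each of the two rails, and leave it there. Only push it: it must stay flat on the bench and never be lifted or tipped. Leave the two vials, the small beaker and the small bottle beside it where they stand.

Things in the scene. Friction and masses are not known exactly. Their poses are not given: they have to be found in the camera images.
- cryo_box: square grey card freezer box with a lid, 132 x 132 x 52 mm, about 0.35 kg, loose on the bench; origin at the centre of its underside, z up, x and y square to its sides (66 mm from the origin to each side). Too wide for a gripper: it is to be pushed. It starts in front of the back rail, clear of both rails and up to 0.3 rad askew to them
- corner_stop: fixed aluminium L, two rails 26 mm high, 12 mm thick, 4 mm high screwed foot outside only. Origin: inner corner at bench level, z up, +x away from the robot within 0.17 rad. Back rail: from the origin 250 mm along -y, inner face x = 0. Side rail: 125 mm along -x, inner face y = 0. Inside (x, y negative) is bare bench. With the box home its centre is at x = y = -66 mm in this frame
- vial_white_cap: small closed vial, white cap, 24 mm across, 50 mm tall, standing just outside the free end of the side rail; origin at the centre of its underside; leave alone
- vial_black_cap: small closed vial, black cap, 24 mm across, 50 mm tall, standing near the front edge of the bench to the left; origin at the centre of its underside; leave alone
- beaker_small: small empty glass beaker, 57 mm across, 69 mm tall, standing near the front edge of the bench to the left of the stop; origin at the centre of its underside; leave alone
- bottle_small: small capped reagent bottle, 54 mm across, 99 mm tall, standing near the front edge of the bench, left of the beaker and the black-capped vial; origin at the centre of its underside; leave alone

How it is judged:
By the outcome, as a careful person would: the job done as asked, in the order asked, and still so for the second after the job is handed in, with the robot touching nothing.
It also fails if it takes over 51 s, if anything falls off the work surface, if the arm or the gripper's body presses on something with over 40 N, if the wrist force passes 120 N, or if a joint passes its speed limit or range.

ROBOT

A 6-joint arm with a two-finger parallel gripper is mounted at the origin on a cart in front of the work surface, level with it; the furniture and walls round the work are solid. World frame = base frame: x ahead of the robot, y to its left, z up, the work surface at z = 0. Lengths are in m, angles in rad, forces in N, time in s.
With the tool pointing down it reaches from about 0.325 to 0.775 m from the base axis. Payload 5.5 kg.
Tool frame: the origin (TCP) lies between the finger pads; the fingertips stand 11 mm ahead of it and the grasp point (between the pads) lies 8 mm behind it; y points along the fingers, x is the direction in which the jaws open and shut, and the axes are right-handed (so a half turn about y gives the same grasp; the last joint's range is limited). The gripper opens to 85 mm and grips with 20 to 120 N. Pads are 22 mm wide; open, the fingers measure 114 mm over their backs; the gripper's body (76 mm by 85 mm) begins 54 mm behind the grasp point. The pads swing forward as they close: fully open they stand 13 mm farther back than shut.
Start: joints at [1.123, 0.091, 1.231, -0, 1.82, -0.057], TCP at [0.229, 0.555, 0.242] pointing down, gripper open.
Joint ranges: [-2.87, 2.87], [-0.86, 2.18], [0.17, 2.46], [-1.51, 4.65], [0.06, 2.69], [-2.65, 2.65]. Speed limits (rad/s): [2.57, 2.57, 3.01, 3.14, 3.14, 3.14].

INTERFACE

Orientations are given as a 3x3 rotation matrix whose columns are the frame's x, y, z axes.
In Python, from plant import arm gives the robot as it stands.
- The arm moves only by the tool carry_out, never from a script. Its argument "steps" is text: rows parted by semicolons, each of 7 numbers parted by spaces: the shift along the tool's x, y, z in m, then the turn, a rotation vector about the tool's x, y, z in degrees, then the closure in counts, from 0 (fully open) to 255 (shut). A call has 1 to 20 rows; each row shifts and turns the commanded pose from where the row before left it, along the tool's axes as they then stand; what a row does not reach is not made up. A row lasts 1/12 s, in which the tool goes at most 41.7 mm and 7.16 degrees, less where a joint would pass 70% of its speed; a pose out of reach is approached as far as the arm can. A call with a gripper value outside its range is refused whole. The fingers move at their own pace and stop on an object; "grip_force" is the grip in N (left out, the last holds). Time passes only in rows, so rows that do not move let the fingers close. It gives the time, the measured TCP pose, the force and the opening at its end, in the units of the state.
- arm.get_state(): the state, without advancing time (a new reading comes with each control period).
- arm.snapshot(name): name is "side" or "top"; returns a dict with "color" (480x640x3 uint8, blue, green, red), "camera_matrix" (3x3 intrinsics, pixels), "eye" and "orientation" of the camera in the world. Camera axes: x right, y down, z forward; pixel columns grow to the right and rows downward; lengths in m; the calibration is good to about 2 mm. A picture is of the moment at which its call begins. There is no depth.
- arm.job_done(): hands the job in, once; it reports no verdict.
The state is a dict: "time": time; "qpos": joint angles; "qd": joint speeds; "joint_efforts": joint torques, N m; "ee_pos": TCP position; "tool_rot": TCP orientation; "wrist_force": force on the tool from outside, world axes, zero at the start; "moment": the same for the moment, N m; "gripper_width": finger opening in m.
Only numpy, scipy, OpenCV 4.12 (cv2) and the standard library are available. Lean on these libraries where they do the work, as an engineer would, in place of code of your own. Each camera call takes 0.05 s, during which the arm holds its last target.

## Working session

There is one attempt and no reset: what is moved stays moved. The work goes in short steps, Python scripts to look and compute and a tool call to move; the robot and the scene stay as the last step left them, time stands still between calls to the robot, and variables do not carry over. Pictures are saved under pics/ and viewed, and the job is handed in when it is done.

Besides the shell and the picture viewer there is one more tool, called after "Emit:" as name(argument=value, ...) on one line, values as JSON. carry_out: Moves the arm, as the interface text tells. Its arguments: {"type":"object","properties":{"steps":{"type":"string"},"grip_force":{"type":"number"}},"required":["steps"]}

```bash
mkdir -p pics; ls; python3 - <<'E'
from plant import arm
import cv2,json,numpy as np,pickle
d={}
for n in("top","side"):
    s=arm.snapshot(n); cv2.imwrite(f"pics/{n}0.png",s["color"]); d[n]=s
    print(n,np.round(s["camera_matrix"],1).tolist(),np.round(s["eye"],3),np.round(s["orientation"],3).tolist())
pickle.dump(d,open("s0.pkl","wb"))
st=arm.get_state();print(st)
E
```

```text
pics
top [[509.4, 0.0, 325.3], [0.0, 509.4, 249.4], [0.0, 0.0, 1.0]] [ 0.428 -0.145  1.172] [[-0.006, -0.994, 0.107], [-1.0, 0.008, 0.012], [-0.013, -0.107, -0.994]]
side [[499.6, 0.0, 321.1], [0.0, 499.6, 239.1], [0.0, 0.0, 1.0]] [ 0.11  -0.815  0.487] [[0.843, -0.272, 0.465], [-0.538, -0.395, 0.745], [-0.019, -0.878, -0.479]]
{'time': 0.1, 'qpos': array([ 1.12330113e+00,  9.18381886e-02,  1.23176803e+00, -4.05547466e-05,
        1.81976842e+00, -5.67086100e-02]), 'qd': array([ 0.0032669 , -0.00151983, -0.00247505, -0.00108597, -0.0010688 ,
       -0.00119097]), 'joint_efforts': array([ 2.92405792e-03, -4.60214853e+01, -4.19219542e+01, -1.63138616e-04,
        1.06323324e-02,  4.45447540e-05]), 'ee_pos': array([0.22847268, 0.55455984, 0.24122975]), 'tool_rot': array([[ 3.80924372e-01, -7.35645061e-04, -9.24605906e-01],
       [ 9.24604483e-01, -1.62352436e-03,  3.80925077e-01],
       [-1.78134586e-03, -9.99998411e-01,  6.17407261e-05]]), 'wrist_force': array([ 0.10586157, -0.47774559,  0.2870632 ]), 'moment': array([0.00905817, 0.03328201, 0.03131813]), 'gripper_width': 0.08559701759650035}
```

View pics/top0.png

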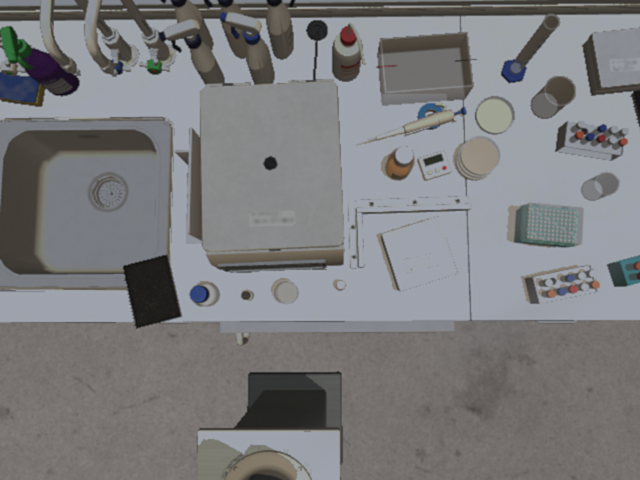

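View pics/side0.png

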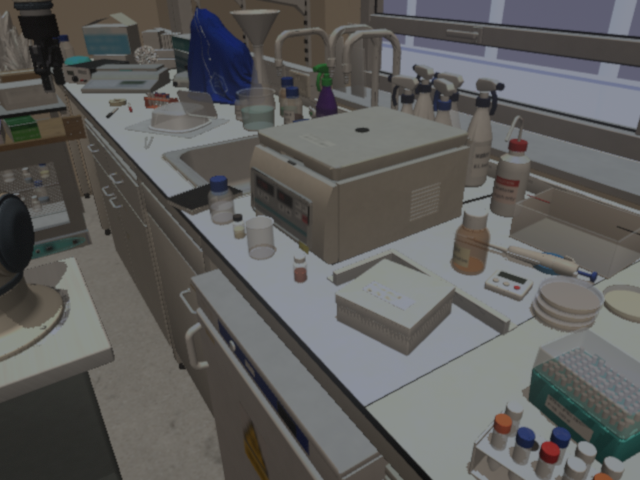

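```bash
python3 - <<'E'
import cv2
i=cv2.imread("pics/top0.png")[180:330,320:490]
cv2.imwrite("pics/top0c.png",cv2.resize(i,None,fx=4.5,fy=4,interpolation=cv2.INTER_CUBIC)[:600])
i=cv2.imread("pics/side0.png")[210:360,270:520]
cv2.imwrite("pics/side0c.png",cv2.resize(i,None,fx=3.2,fy=3.2,interpolation=cv2.INTER_CUBIC))
E
```

```text
(no output)
```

View pics/top0c.png

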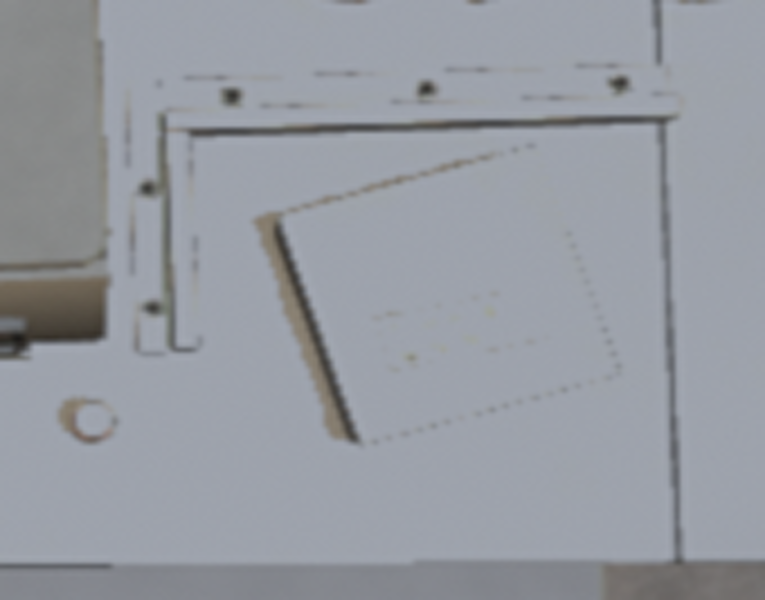

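View pics/side0c.png

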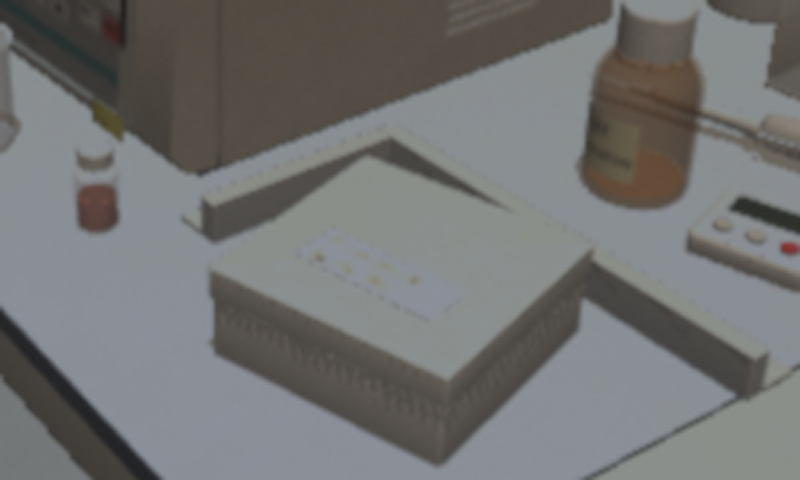

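```bash
cat > h.py <<'E'
import numpy as np,pickle,cv2
def ray(s,uv,z):
    K=s["camera_matrix"];R=np.array(s["orientation"]);e=np.array(s["eye"])
    d=R@np.linalg.inv(K)@np.array([uv[0],uv[1],1.]);t=(z-e[2])/d[2];return e+t*d
def proj(s,p):
    K=s["camera_matrix"];R=np.array(s["orientation"]);e=np.array(s["eye"])
    q=K@(R.T@(np.array(p)-e));return q[:2]/q[2]
E
python3 - <<'E'
from h import *
d=pickle.load(open("s0.pkl","rb"));t=d["top"]
T=lambda c,z:ray(t,(c[0]/4.5+320-.4,c[1]/4+180-.4),z)
S=lambda c,z:ray(d["side"],(c[0]/3.2+270-.3,c[1]/3.2+210-.3),z)
L=[T(c,.052) for c in[(275,215),(535,145),(622,373),(358,443)]]
L2=[S(c,.052) for c in[(212,268),(368,155),(593,252),(448,380)]]
for n,l in(("top",L),("side",L2)):
    print(n,[p[:2].round(4).tolist() for p in l],"c",np.mean(l,0).round(4))
    for i in range(4):
        v=l[(i+1)%4]-l[i];print(np.linalg.norm(v).round(4),np.degrees(np.arctan2(v[1],v[0])).round(1))
print("rail top pts top")
for c in[(190,128),(665,117),(197,345)]:print(T(c,.026).round(4))
print("foot outer corner etc")
print("rail side")
for c in[(390,137),(755,357),(213,203)]:print(S(c,.026).round(4))
print("base side",S((748,393),0),S((213,238),0))
print("vial",T((92,420),.05),S((97,225),0))
E
```

```text
top [[0.5838, -0.2548], [0.622, -0.3837], [0.495, -0.4222], [0.4575, -0.2929]] c [ 0.5396 -0.3384  0.052 ]
0.1344 -73.5
0.1327 -163.1
0.1346 106.1
0.1319 16.8
side [[0.4587, -0.2958], [0.5852, -0.2559], [0.6166, -0.3867], [0.4954, -0.4209]] c [ 0.539  -0.3398  0.052 ]
0.1326 17.5
0.1345 -76.5
0.1259 -164.2
0.1304 106.4
rail top pts top
[ 0.6378 -0.2152  0.026 ]
[ 0.6421 -0.4553  0.026 ]
[ 0.5138 -0.217   0.026 ]
foot outer corner etc
rail side
[ 0.6365 -0.2139  0.026 ]
[ 0.6456 -0.4628  0.026 ]
[ 0.5138 -0.215   0.026 ]
base side [ 6.51275502e-01 -4.59153313e-01  5.55111512e-17] [ 0.51667506 -0.21054127  0.        ]
vial [ 0.47104467 -0.16368573  0.05      ] [ 0.47073891 -0.16379232  0.        ]
```

Emit:
carry_out(steps="-0.032 0 -0.021 0 0 0 0;-0.032 0 -0.021 0 0 0 0;-0.032 0 -0.021 0 0 0 0;-0.032 0 -0.021 0 0 0 0;-0.032 0 -0.021 0 0 0 0;-0.032 0 -0.021 0 0 0 0;-0.032 0 -0.021 0 0 0 0;-0.032 0 -0.021 0 0 0 0;-0.032 0 -0.021 0 0 0 0;-0.032 0 -0.021 0 0 0 0;-0.032 0 -0.021 0 0 0 0;-0.032 0 -0.021 0 0 0 0")

```text
time: 1.1
ee_pos: [0.3149, 0.1021, 0.2421]
tool_rot: [[0.38, 0.0, -0.925], [0.925, 0.0, 0.38], [0.0, -1.0, -0.0]]
wrist_force: [0.4, 0.1, -0.1]
gripper_width: 0.0855
```

Emit:
carry_out(steps="-0.0315 0 -0.0215 0 0 0 0;-0.0315 0 -0.0215 0 0 0 0;-0.0315 0 -0.0215 0 0 0 0;-0.0315 0 -0.0215 0 0 0 0;-0.0315 0 -0.0215 0 0 0 0;-0.0315 0 -0.0215 0 0 0 0;-0.0315 0 -0.0215 0 0 0 0;-0.0315 0 -0.0215 0 0 0 0;-0.0315 0 -0.0215 0 0 0 0;-0.0315 0 -0.0215 0 0 0 0;-0.0315 0 -0.0215 0 0 0 0;-0.0315 0 -0.0215 0 0 0 0;0 0 0 0 7 0 0;0 0 0 0 7 0 0;0 0 0 0 7 0 0;0 0 0 0 7 0 0;0 0 0 0 7 0 0;0 0 0 0 7 0 0;0 0 0 0 7 0 0;0 0 0 0 7 0 0")

```text
time: 2.77
ee_pos: [0.4097, -0.344, 0.2417]
tool_rot: [[0.981, -0.001, -0.195], [0.195, 0.001, 0.981], [-0.001, -1.0, 0.001]]
wrist_force: [0.6, 0.5, -0.5]
gripper_width: 0.0853
```

Emit:
carry_out(steps="0 0 0 0 7 0 0;0 0 0 0 7 0 0;0 0 0 0 7 0 0;0 0 0 0 7 0 0;0 0 0 0 7 0 0;0 0 0 0 7 0 0;0 0 0 0 7 0 0;0 0 0 0 7 0 0;0 0 0 0 7 0 0;0 0 0 0 7 0 0;0 0 0 0 7 0 0;0 0 0 0 7 0 0;0 0 0 0 7 0 0;0 0 0 0 7 0 0;0 0 0 0 2 0 0;0 0 0 0 0 0 0")

```text
time: 4.1
ee_pos: [0.4097, -0.3439, 0.2417]
tool_rot: [[0.027, -0.001, 1.0], [-1.0, 0.001, 0.027], [-0.001, -1.0, -0.001]]
wrist_force: [-1.0, 0.0, 0.2]
gripper_width: 0.0854
```

Emit:
carry_out(steps="0 0.035 0 0 0 0 0;0 0.035 0 0 0 0 0;0 0.035 0 0 0 0 0;0 0.035 0 0 0 0 0;0 0.035 0 0 0 0 0;0 0.035 0 0 0 0 0;0 0 0 0 0 0 0;0 0 0 0 0 0 0")

```text
time: 4.77
ee_pos: [0.4086, -0.3428, 0.0303]
tool_rot: [[0.029, -0.004, 1.0], [-1.0, 0.004, 0.029], [-0.004, -1.0, -0.004]]
wrist_force: [0.1, -1.0, 0.8]
gripper_width: 0.0854
```

```bash
cat > snap.py <<'E'
import sys,cv2
from plant import arm
k=sys.argv[1]
i=arm.snapshot("top")["color"][180:330,320:490]; j=arm.snapshot("side")["color"][160:360,240:540]
a=cv2.resize(i,(476,420),interpolation=cv2.INTER_CUBIC);b=cv2.resize(j,None,fx=2.66,fy=2.66,interpolation=cv2.INTER_CUBIC)
cv2.imwrite(f"pics/t{k}.png",cv2.resize(i,None,fx=4.5,fy=4,interpolation=cv2.INTER_CUBIC));cv2.imwrite(f"pics/s{k}.png",b)
E
python3 snap.py 1
```

```text
(no output)
```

View pics/s1.png

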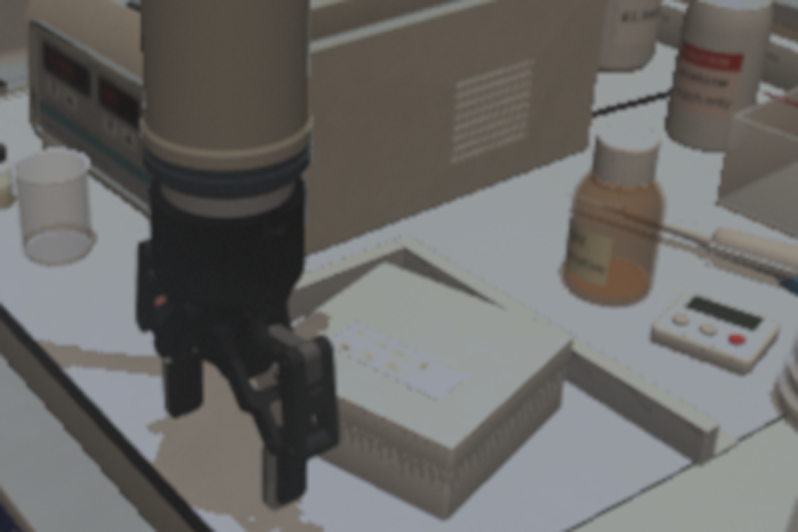

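View pics/t1.png

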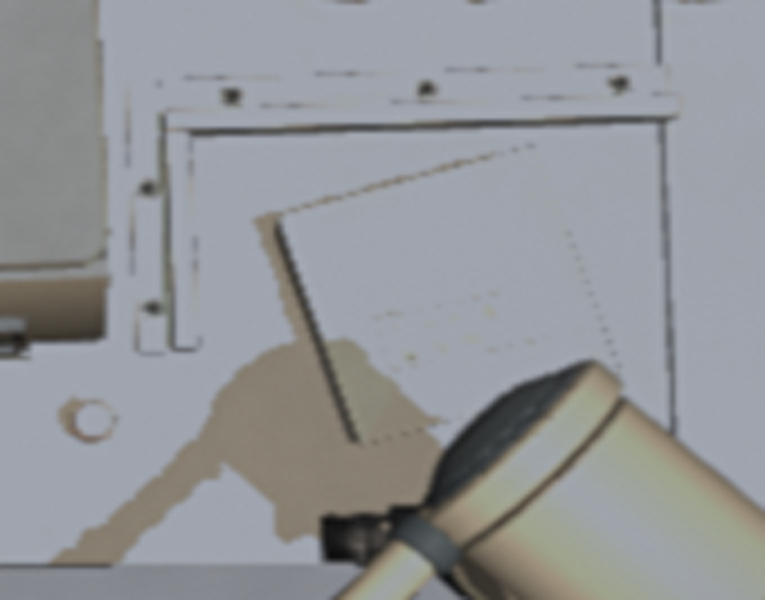

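Emit:
carry_out(steps="0 0.008 0 0 0 0 0;0 0 0.012 0 0 0 0;0 0 0.012 0 0 0 0;0 0 0.006 0 0 0 0;0 0 0.004 0 0 0 0;0 0 0.004 0 0 0 0;0 0 0.004 0 0 0 0;0 0 0.004 0 0 0 0;0 0 0.004 0 0 0 0;0 0 0.004 0 0 0 0;0 0 0.004 0 0 0 0;0 0 0 0 0 0 0")

```text
time: 5.87
ee_pos: [0.4686, -0.3424, 0.0243]
tool_rot: [[0.028, 0.001, 1.0], [-1.0, -0.0, 0.028], [0.0, -1.0, 0.001]]
wrist_force: [-0.3, 0.1, -0.2]
gripper_width: 0.0854
```

```bash
python3 snap.py 2
```

```text
(no output)
```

View pics/s2.png

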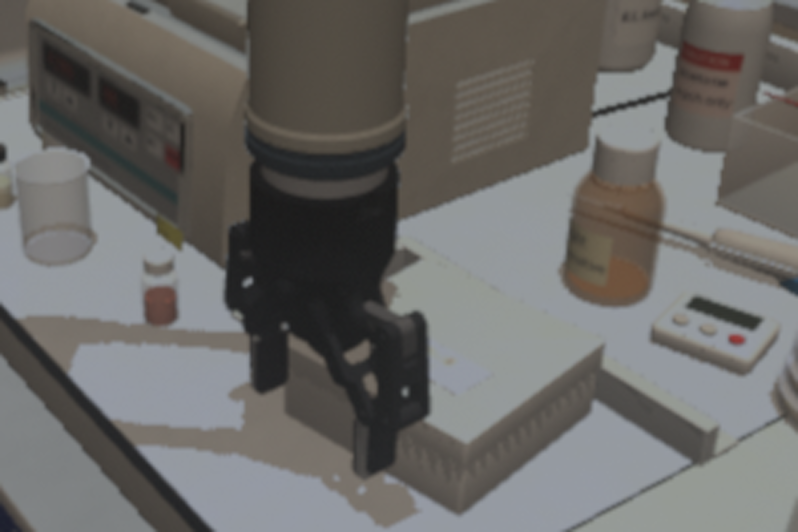

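View pics/t2.png

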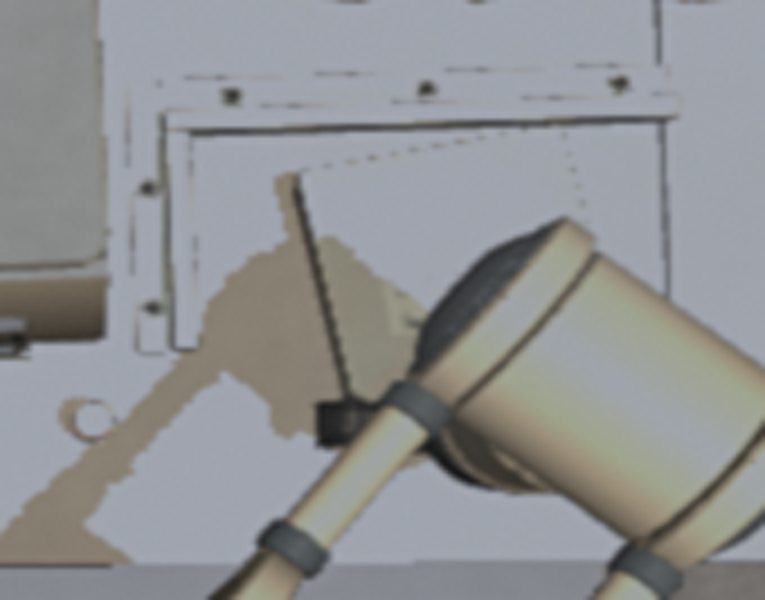

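Emit:
carry_out(steps="0 0.008 -0.001 0 0 0 0;0 0 0.003 0 0 0 0;0 0 0.003 0 0 0 0;0 0 0.003 0 0 0 0;0 0 0.003 0 0 0 0;0 0 0.003 0 0 0 0;0 0 0.003 0 0 0 0;0 0 0 0 0 0 0")

```text
time: 6.63
ee_pos: [0.4856, -0.3419, 0.0165]
tool_rot: [[0.028, 0.001, 1.0], [-1.0, -0.0, 0.028], [0.0, -1.0, 0.001]]
wrist_force: [-0.4, -0.7, 0.3]
gripper_width: 0.0852
```

```bash
python3 snap.py 3
```

```text
(no output)
```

View pics/t3.png

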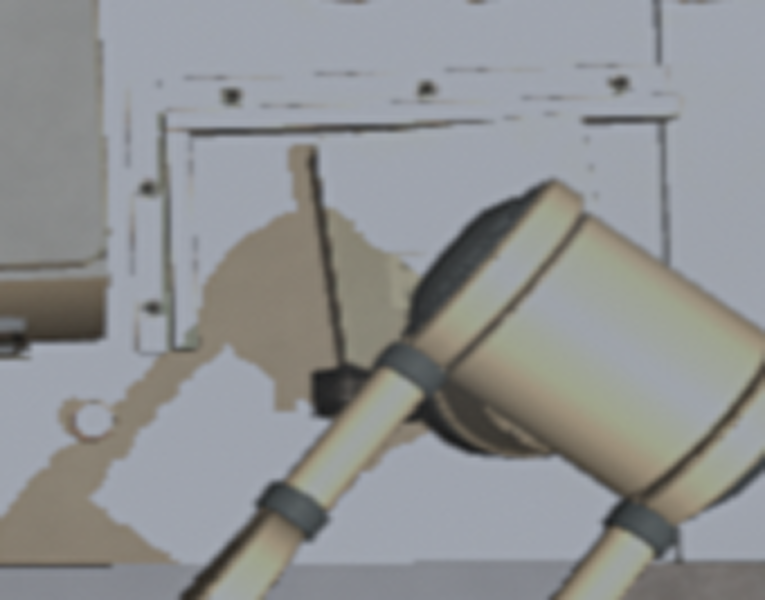

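Emit:
carry_out(steps="0 0 0.002 0 0 0 0;0 0 0.002 0 0 0 0;0 0 0.002 0 0 0 0;0 0 0.002 0 0 0 0;0 0 0 0 0 0 0")

```text
time: 7.15
ee_pos: [0.4931, -0.3415, 0.0161]
tool_rot: [[0.028, -0.0, 1.0], [-1.0, 0.0, 0.028], [-0.0, -1.0, -0.0]]
wrist_force: [-1.7, 1.3, 0.8]
gripper_width: 0.0853
```

Emit:
carry_out(steps="0 0 0.001 0 0 0 0;0 0 0.001 0 0 0 0;0 0 0 0 0 0 0")

```text
time: 7.4
ee_pos: [0.495, -0.3416, 0.0161]
tool_rot: [[0.028, 0.0, 1.0], [-1.0, 0.0, 0.028], [-0.0, -1.0, 0.0]]
wrist_force: [-2.1, 0.4, -0.1]
gripper_width: 0.0852
```

```bash
python3 snap.py 4
```

```text
(no output)
```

View pics/t4.png

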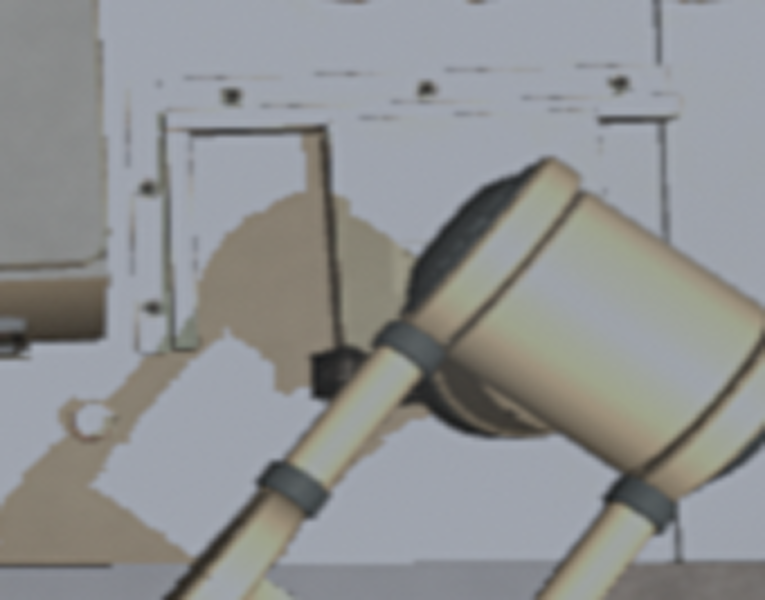

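View pics/s4.png

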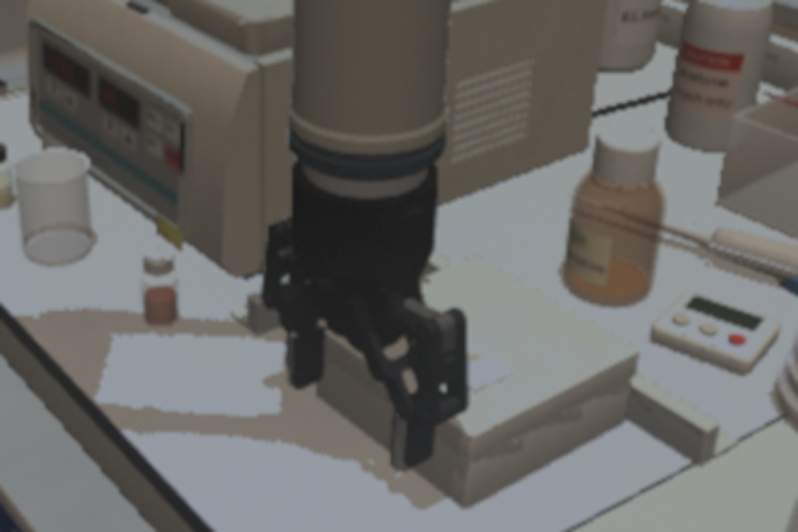

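Emit:
carry_out(steps="0 0 0.001 0 0 0 0;0 0 0.001 0 0 0 0;0 0 0 0 0 0 0")

```text
time: 7.75
ee_pos: [0.4967, -0.3416, 0.0162]
tool_rot: [[0.028, -0.0, 1.0], [-1.0, 0.0, 0.028], [-0.0, -1.0, -0.0]]
wrist_force: [-3.0, 2.3, -0.5]
gripper_width: 0.0854
```

Emit:
carry_out(steps="0 0 0.001 0 0 0 0;0 0 0 0 0 0 0")

```text
time: 7.92
ee_pos: [0.4967, -0.3415, 0.0162]
tool_rot: [[0.028, -0.003, 1.0], [-1.0, 0.001, 0.028], [-0.001, -1.0, -0.003]]
wrist_force: [-7.7, 2.4, 2.3]
gripper_width: 0.0855
```

Emit:
carry_out(steps="0 0 0.001 0 0 0 0;0 0 0 0 0 0 0")

```text
time: 8.08
ee_pos: [0.4966, -0.3416, 0.0162]
tool_rot: [[0.028, -0.005, 1.0], [-1.0, 0.001, 0.028], [-0.001, -1.0, -0.005]]
wrist_force: [-11.2, 3.3, 4.8]
gripper_width: 0.0856
```

Emit:
carry_out(steps="0 0 -0.012 0 0 0 0;0 0 -0.02 0 0 0 0;0 -0.035 0 0 0 0 0;0 -0.035 0 0 0 0 0;0 -0.035 0 0 0 0 0;0 0 0 0 -7 0 0;0 0 0 0 -7 0 0;0 0 0 0 -7 0 0;0 0 0 0 -7 0 0;0 0 0 0 -7 0 0;0 0 0 0 -7 0 0;0 0 0 0 -7 0 0;0 0 0 0 -7 0 0;0 0 0 0 -7 0 0;0 0 0 0 -7 0 0;0 0 0 0 -7 0 0;0 0 0 0 -7 0 0;0 0 0 0 -6 0 0;0 0 0 0 0 0 0")

```text
time: 9.67
ee_pos: [0.4674, -0.3428, 0.1217]
tool_rot: [[0.999, 0.002, -0.032], [0.032, -0.001, 0.999], [0.002, -1.0, -0.001]]
wrist_force: [0.1, 0.8, 0.5]
gripper_width: 0.085
```

```bash
python3 snap.py 5
```

```text
(no output)
```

View pics/t5.png

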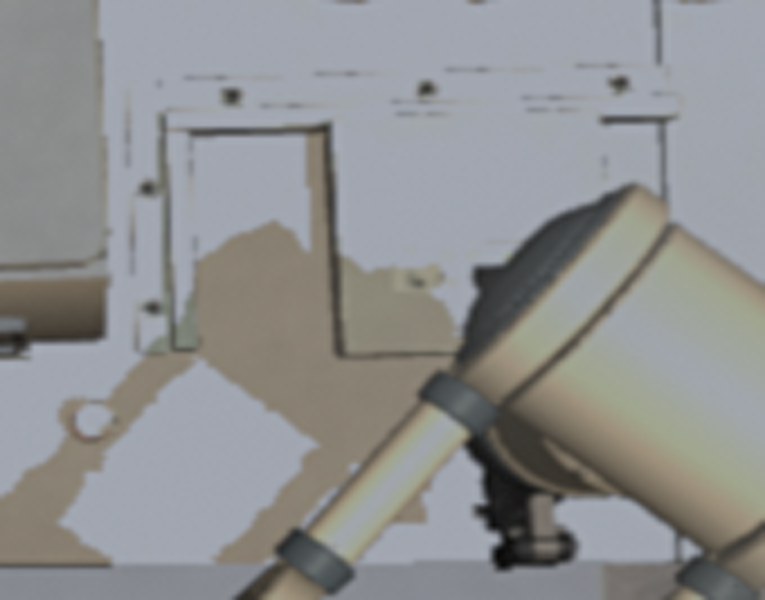

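View pics/s5.png

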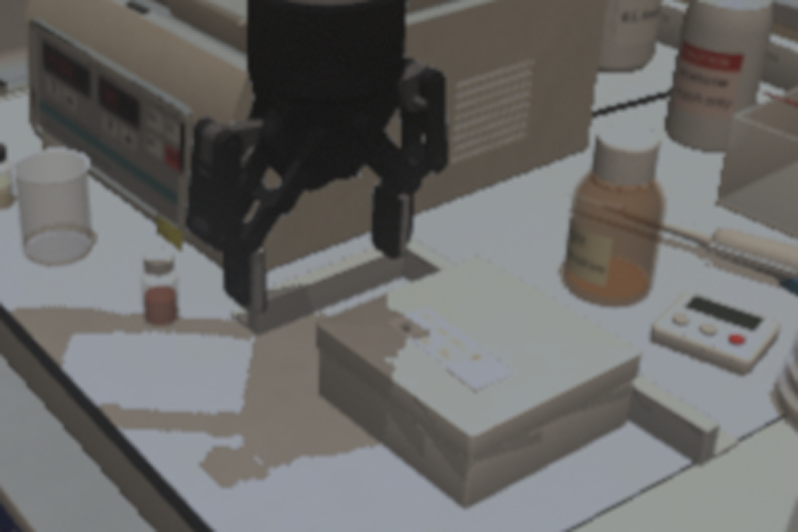

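```bash
python3 - <<'E'
from h import *
d=pickle.load(open("s0.pkl","rb"));t=d["top"]
T=lambda c,z:ray(t,(c[0]/4.5+320-.4,c[1]/4+180-.4),z)
print(T((328,125),.052),T((341,354),.052),T((600,125),.052))
sd=d["side"]
S=lambda c,z:ray(sd,(c[0]/2.66+240-.3,c[1]/2.66+160-.3),z)
for c in [(318,347),(640,358),(468,440),(472,258)]:print(S(c,.052))
E
```

```text
[ 0.63412909 -0.28191589  0.052     ] [ 0.50639003 -0.28567336  0.052     ] [ 0.63297971 -0.41607621  0.052     ]
[ 0.49305946 -0.30852413  0.052     ]
[ 0.63636154 -0.41872643  0.052     ]
[ 0.50698489 -0.41998924  0.052     ]
[ 0.6334359  -0.28311776  0.052     ]
```

Emit:
carry_out(steps="0.0243 0 -0.0288 0 0 0 0;0.0243 0 -0.0288 0 0 0 0;0.0243 0 -0.0288 0 0 0 0;0.0243 0 -0.0288 0 0 0 0;0 0 0 0 0 0 0;0 0.035 0 0 0 0 0;0 0.035 0 0 0 0 0;0 0.02 0 0 0 0 0;0 0 0 0 0 0 0;0 0 0 0 0 0 0")

```text
time: 10.6
ee_pos: [0.5664, -0.4541, 0.0298]
tool_rot: [[1.0, -0.002, -0.026], [0.026, 0.002, 1.0], [-0.002, -1.0, 0.002]]
wrist_force: [0.3, 0.4, 1.8]
gripper_width: 0.0856
```

```bash
python3 snap.py 6
```

```text
(no output)
```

View pics/t6.png

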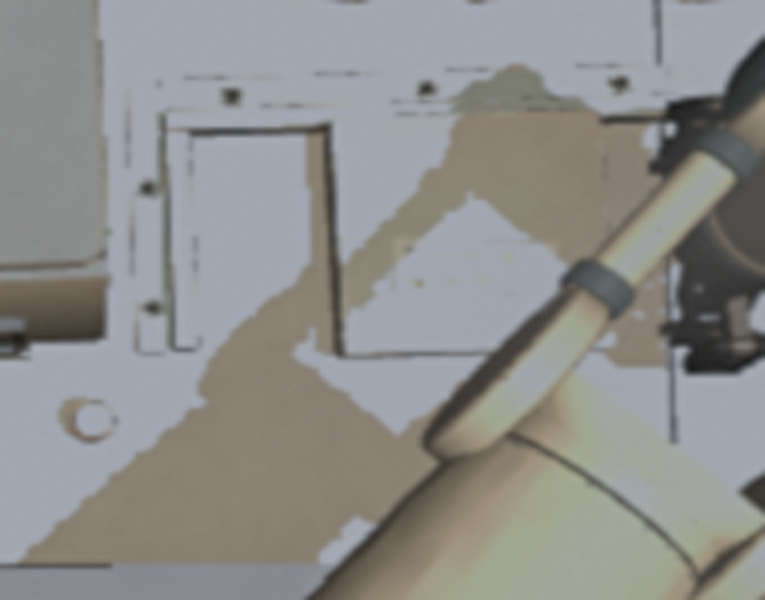

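View pics/s6.png

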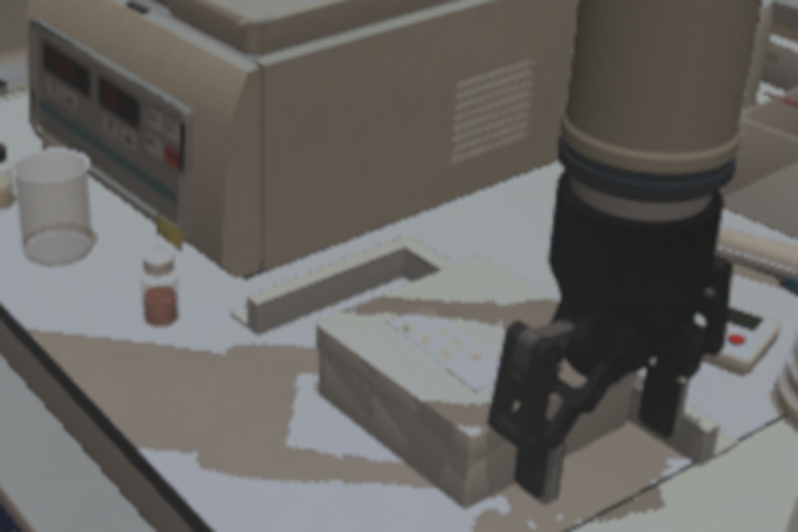

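Emit:
carry_out(steps="0 0 0 0 0 0 70;0 0.006 0 0 0 0 70;0 0 0.01 0 0 0 70;0 0 0.01 0 0 0 70;0 0 0.004 0 0 0 70;0 0 0.004 0 0 0 70;0 0 0.004 0 0 0 70;0 0 0.004 0 0 0 70;0 0 0.004 0 0 0 70;0 0 0.004 0 0 0 70;0 0 0.004 0 0 0 70;0 0 0.004 0 0 0 70;0 0 0 0 0 0 70")

```text
time: 11.78
ee_pos: [0.5659, -0.402, 0.0254]
tool_rot: [[1.0, 0.0, -0.029], [0.029, 0.001, 1.0], [0.0, -1.0, 0.001]]
wrist_force: [0.5, -0.4, -0.0]
gripper_width: 0.062
```

```bash
python3 snap.py 7
```

```text
(no output)
```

View pics/t7.png

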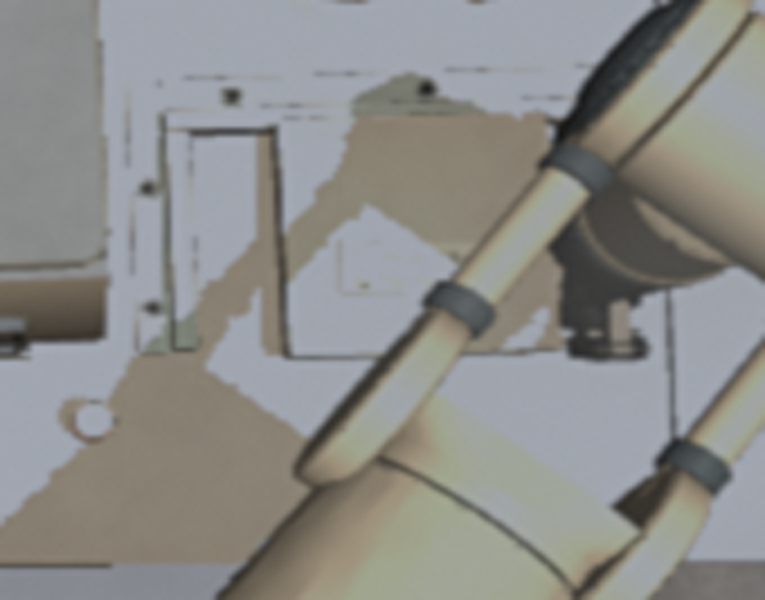

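View pics/s7.png

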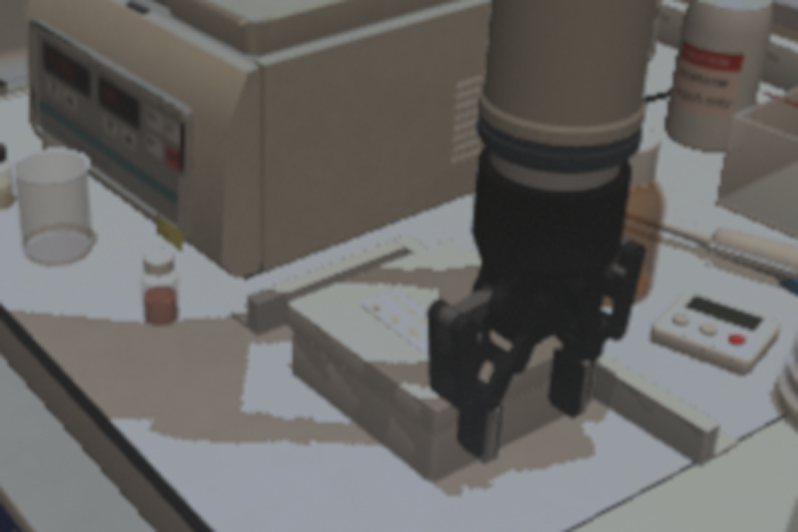

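Emit:
carry_out(steps="0 0 0.004 0 0 0 70;0 0 0.004 0 0 0 70;0 0 0.004 0 0 0 70;0 0 0.004 0 0 0 70;0 0 0.004 0 0 0 70;0 0 0.004 0 0 0 70;0 0 0.004 0 0 0 70;0 0 0.004 0 0 0 70;0 0 0.003 0 0 0 70;0 0 0 0 0 0 70")

```text
time: 12.72
ee_pos: [0.5649, -0.367, 0.0253]
tool_rot: [[1.0, -0.0, -0.029], [0.029, 0.001, 1.0], [-0.0, -1.0, 0.001]]
wrist_force: [0.5, 0.4, 1.1]
gripper_width: 0.0622
```

Emit:
carry_out(steps="0 0 0.001 0 0 0 70;0 0 0.001 0 0 0 70;0 0 0.001 0 0 0 70;0 0 0.001 0 0 0 70;0 0 0 0 0 0 70")

```text
time: 13.13
ee_pos: [0.5647, -0.3639, 0.0254]
tool_rot: [[1.0, 0.0, -0.028], [0.028, -0.0, 1.0], [0.0, -1.0, -0.0]]
wrist_force: [-0.1, -2.2, 0.2]
gripper_width: 0.0617
```

Emit:
carry_out(steps="0 0 0.001 0 0 0 70;0 0 0.001 0 0 0 70;0 0 0 0 0 0 70")

```text
time: 13.38
ee_pos: [0.5646, -0.3618, 0.0254]
tool_rot: [[1.0, 0.0, -0.028], [0.028, -0.0, 1.0], [0.0, -1.0, -0.0]]
wrist_force: [-0.1, -1.7, 0.8]
gripper_width: 0.062
```

Emit:
carry_out(steps="0 0 0.001 0 0 0 70;0 0 0.001 0 0 0 70;0 0 0 0 0 0 70")

```text
time: 13.63
ee_pos: [0.5646, -0.3598, 0.0254]
tool_rot: [[1.0, 0.0, -0.028], [0.028, -0.0, 1.0], [0.0, -1.0, -0.0]]
wrist_force: [-1.1, -2.1, 0.8]
gripper_width: 0.0621
```

Emit:
carry_out(steps="0 0 0.001 0 0 0 70;0 0 0.001 0 0 0 70;0 0 0 0 0 0 70")

```text
time: 13.88
ee_pos: [0.5646, -0.3594, 0.0257]
tool_rot: [[1.0, 0.001, -0.028], [0.028, -0.003, 1.0], [0.001, -1.0, -0.003]]
wrist_force: [1.6, -5.8, -0.4]
gripper_width: 0.0621
```

Emit:
carry_out(steps="0 0 0.001 0 0 0 70;0 0 0.001 0 0 0 70;0 0 0 0 0 0 70")

```text
time: 14.13
ee_pos: [0.5645, -0.3593, 0.0264]
tool_rot: [[1.0, 0.002, -0.027], [0.027, -0.007, 1.0], [0.002, -1.0, -0.007]]
wrist_force: [0.9, -12.6, -0.8]
gripper_width: 0.062
```

```bash
python3 snap.py 8
```

```text
(no output)
```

View pics/t8.png

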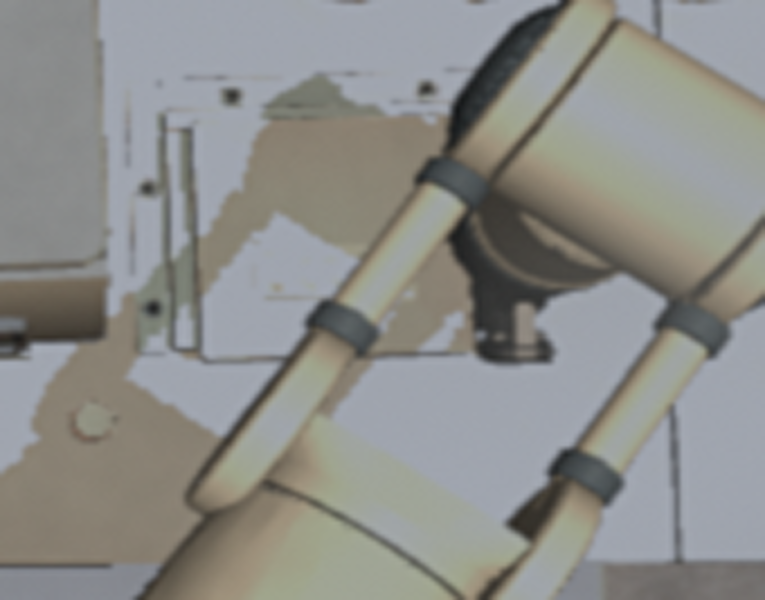

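View pics/s8.png

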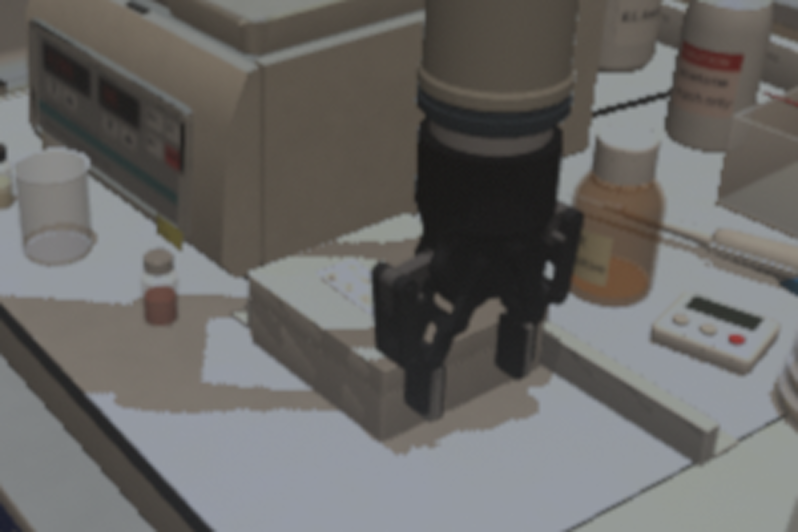

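Emit:
carry_out(steps="0 0 -0.003 0 0 0 70;0 0 -0.005 0 0 0 70;0 0 -0.03 0 0 0 70;0 -0.035 0 0 0 0 70;0 -0.035 0 0 0 0 70;0 -0.035 0 0 0 0 70;0 0 0 0 7 0 70;0 0 0 0 7 0 70;0 0 0 0 7 0 70;0 0 0 0 7 0 70;0 0 0 0 7 0 70;0 0 0 0 7 0 70;0 0 0 0 7 0 70;0 0 0 0 7 0 70;0 0 0 0 7 0 70;0 0 0 0 7 0 70;0 0 0 0 7 0 70;0 0 0 0 7 0 70;0 0 0 0 6 0 70;0 0 0 0 0 0 70")

```text
time: 15.9
ee_pos: [0.5655, -0.3933, 0.1297]
tool_rot: [[0.025, -0.001, 1.0], [-1.0, 0.002, 0.025], [-0.002, -1.0, -0.001]]
wrist_force: [0.2, 0.1, 1.0]
gripper_width: 0.0621
```

```bash
python3 snap.py 9
```

```text
(no output)
```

View pics/t9.png

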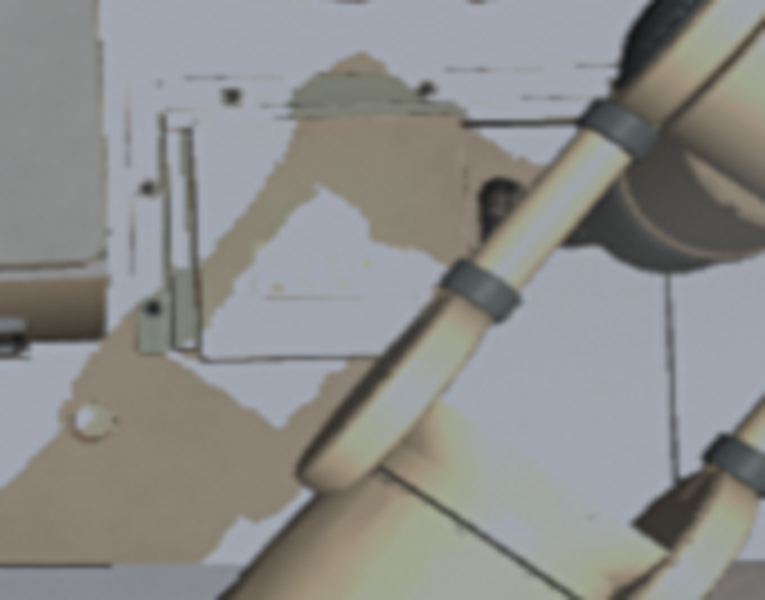

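View pics/s9.png

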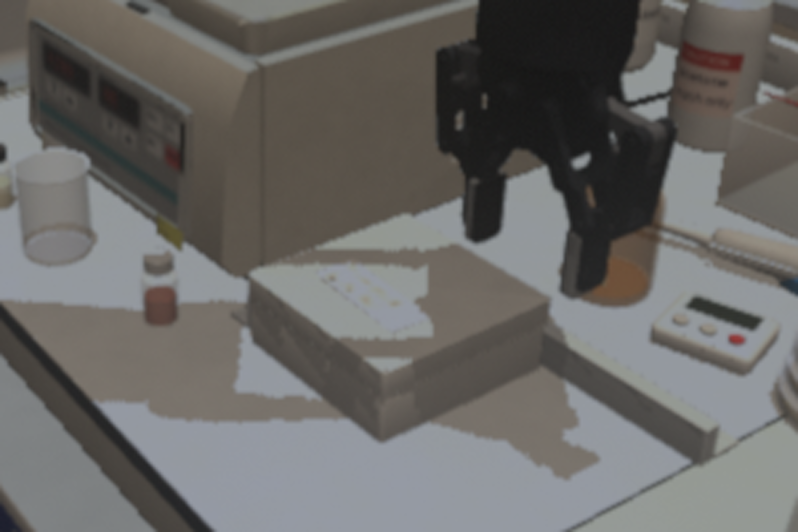

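Emit:
carry_out(steps="-0.0265 0 -0.0258 0 0 0 70;-0.0265 0 -0.0258 0 0 0 70;-0.0265 0 -0.0258 0 0 0 70;-0.0265 0 -0.0258 0 0 0 70;0 0 0 0 0 0 70;0 0.035 0 0 0 0 70;0 0.035 0 0 0 0 70;0 0.035 0 0 0 0 70;0 0 0 0 0 0 70;0 0 0.01 0 0 0 70;0 0 0.01 0 0 0 70;0 0 0 0 0 0 70")

```text
time: 17.0
ee_pos: [0.4829, -0.2913, 0.0287]
tool_rot: [[0.03, 0.005, 1.0], [-1.0, -0.003, 0.03], [0.003, -1.0, 0.005]]
wrist_force: [1.7, -0.1, 0.5]
gripper_width: 0.0621
```

Emit:
carry_out(steps="0 0 0.003 0 0 0 70;0 0 0.003 0 0 0 70;0 0 0.003 0 0 0 70;0 0 0.002 0 0 0 70;0 0 0 0 0 0 70")

```text
time: 17.42
ee_pos: [0.4908, -0.29, 0.0256]
tool_rot: [[0.028, 0.0, 1.0], [-1.0, -0.0, 0.028], [0.0, -1.0, 0.0]]
wrist_force: [0.1, 0.2, 0.0]
gripper_width: 0.0617
```

Emit:
carry_out(steps="0 0 0.001 0 0 0 70;0 0 0.001 0 0 0 70;0 0 0 0 0 0 70")

```text
time: 17.67
ee_pos: [0.4924, -0.2899, 0.0252]
tool_rot: [[0.028, -0.0, 1.0], [-1.0, 0.0, 0.028], [-0.0, -1.0, -0.0]]
wrist_force: [-0.9, 0.2, -0.2]
gripper_width: 0.062
```

Emit:
carry_out(steps="0 0 0.001 0 0 0 70;0 0 0.001 0 0 0 70;0 0 0 0 0 0 70")

```text
time: 17.92
ee_pos: [0.4945, -0.2899, 0.0253]
tool_rot: [[0.028, 0.0, 1.0], [-1.0, -0.0, 0.028], [0.0, -1.0, 0.0]]
wrist_force: [0.8, 0.6, -0.3]
gripper_width: 0.0622
```

Emit:
carry_out(steps="0 0 0.001 0 0 0 70;0 0 0.001 0 0 0 70;0 0 0 0 0 0 70")

```text
time: 18.17
ee_pos: [0.4952, -0.2898, 0.0253]
tool_rot: [[0.028, -0.003, 1.0], [-1.0, 0.0, 0.028], [-0.0, -1.0, -0.003]]
wrist_force: [-5.7, 1.3, 2.9]
gripper_width: 0.0617
```

Emit:
carry_out(steps="0 0 0.001 0 0 0 70;0 0 0.001 0 0 0 70;0 0 0 0 0 0 70")

```text
time: 18.42
ee_pos: [0.4952, -0.2898, 0.0253]
tool_rot: [[0.027, -0.008, 1.0], [-1.0, 0.001, 0.028], [-0.001, -1.0, -0.008]]
wrist_force: [-14.7, 1.3, 7.8]
gripper_width: 0.0615
```

Emit:
carry_out(steps="0 0 -0.002 0 0 0 70;0 0 -0.003 0 0 0 70;0 0 -0.005 0 0 0 70;0 0 -0.03 0 0 0 70;0 -0.04 0 0 0 0 70;0 -0.04 0 0 0 0 70;0 -0.04 0 0 0 0 70;0 0 -0.03 0 0 0 70;0 0 -0.03 0 0 0 70;0 0 0 0 0 0 70")

```text
time: 19.25
ee_pos: [0.3953, -0.2929, 0.1462]
tool_rot: [[0.027, -0.0, 1.0], [-1.0, -0.002, 0.027], [0.002, -1.0, -0.001]]
wrist_force: [0.6, 0.3, -1.1]
gripper_width: 0.0619
```

```bash
python3 snap.py 10
```

```text
(no output)
```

View pics/t10.png

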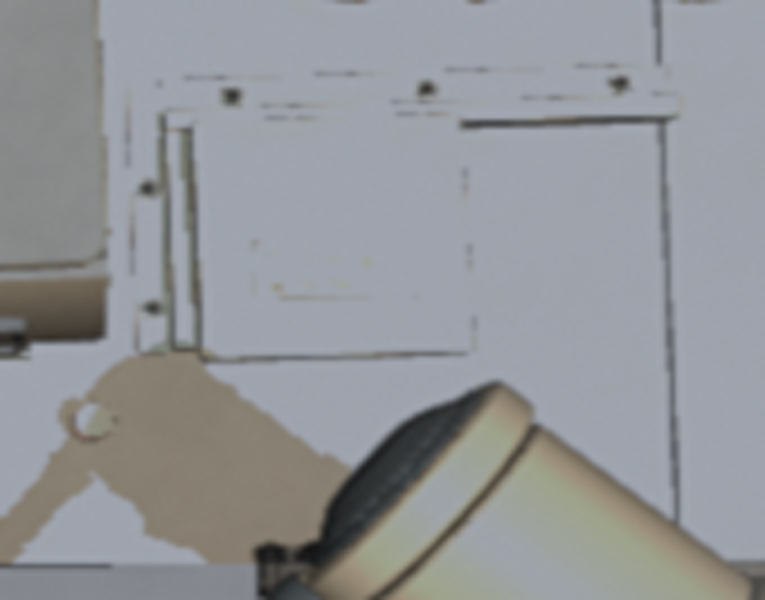

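View pics/s10.png

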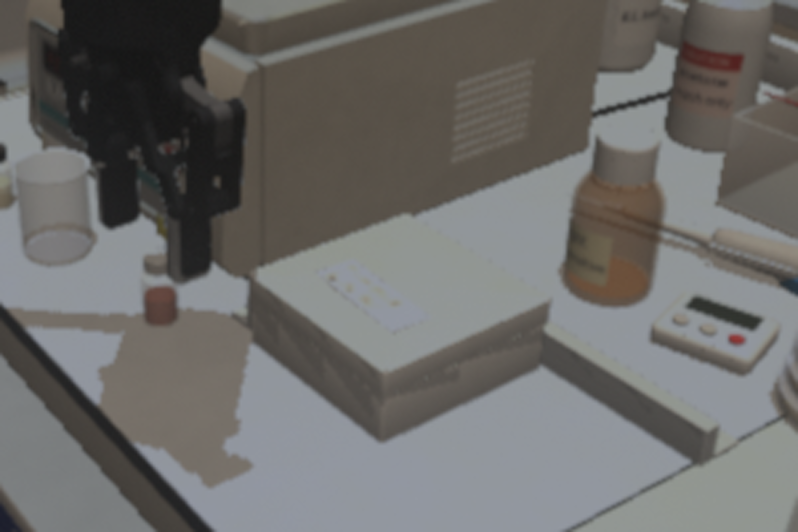

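```bash
python3 - <<'E'
from h import *
d=pickle.load(open("s0.pkl","rb"));t=d["top"];sd=d["side"]
T=lambda c,z:ray(t,(c[0]/4.5+320-.4,c[1]/4+180-.4),z)
S=lambda c,z:ray(sd,(c[0]/2.66+240-.3,c[1]/2.66+160-.3),z)
th=np.radians(1.6);R=np.array([[np.cos(th),-np.sin(th)],[np.sin(th),np.cos(th)]]);o=np.array([.637,-.2145])
names="BL FL FR BR".split();cs=[(0,0),(-.132,0),(-.132,-.132),(0,-.132)]
for n,c in zip(names,cs):
    p=np.r_[o+R@np.array(c),.052];a=proj(t,p);b=proj(sd,p)
    print(n,p.round(4),"top crop",((a-[319.6,179.6])*[4.5,4]).round(0),"side crop",((b-[239.7,159.7])*2.66).round(0))
print([T(c,.052).round(4) for c in[(203,357),(470,352)]],[S(c,.052).round(4) for c in[(249,283),(384,375),(550,300),(407,217)]])
import cv2
from plant import arm
s=arm.snapshot("top")["color"];cv2.imwrite("pics/z.png",cv2.resize(s[200:280,345:445],None,fx=7.5,fy=7.5,interpolation=cv2.INTER_CUBIC))
E
```

```text
BL [ 0.637  -0.2145  0.052 ] top crop [192. 121.] side crop [407. 214.]
FL [ 0.5051 -0.2182  0.052 ] top crop [203. 357.] side crop [248. 273.]
FR [ 0.5087 -0.3501  0.052 ] top crop [473. 349.] side crop [385. 373.]
BR [ 0.6407 -0.3464  0.052 ] top crop [458. 112.] side crop [552. 299.]
[array([ 0.5052, -0.2183,  0.052 ]), array([ 0.507 , -0.3486,  0.052 ])] [array([ 0.4991, -0.2282,  0.052 ]), array([ 0.5071, -0.3511,  0.052 ]), array([ 0.6384, -0.3467,  0.052 ]), array([ 0.6341, -0.2179,  0.052 ])]
```

View pics/z.png

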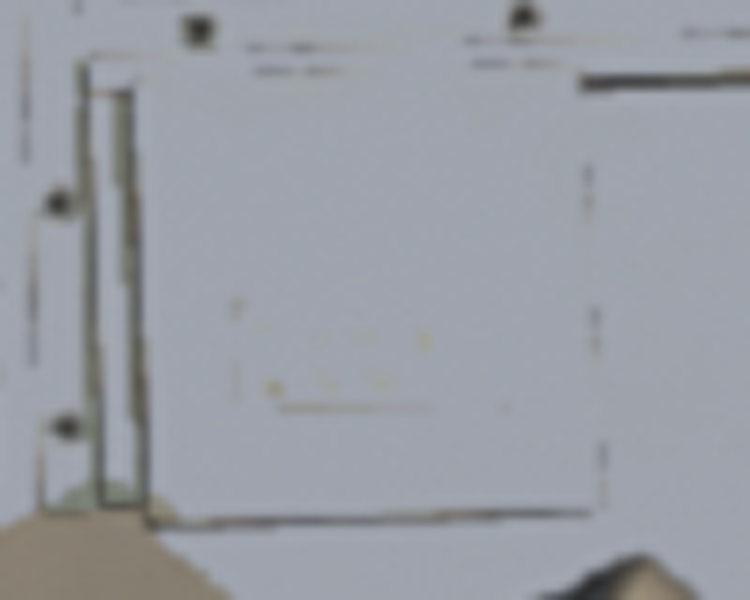

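```bash
python3 - <<'E'
import cv2
from plant import arm
s=arm.snapshot("side")["color"];cv2.imwrite("pics/z2.png",cv2.resize(s[230:330,320:455],None,fx=5.9,fy=5.9,interpolation=cv2.INTER_CUBIC))
c=arm.snapshot("top")["color"];a=cv2.imread("pics/top0.png")
import numpy as np
print([int(np.abs(c[y0:y1,x0:x1].astype(int)-a[y0:y1,x0:x1]).max()) for x0,x1,y0,y1 in[(185,222,278,308),(238,256,286,304),(270,302,275,306),(332,348,276,294)]])
print(arm.get_state()["time"])
E
```

```text
[11, 4, 3, 62]
19.5
```

View pics/z2.png

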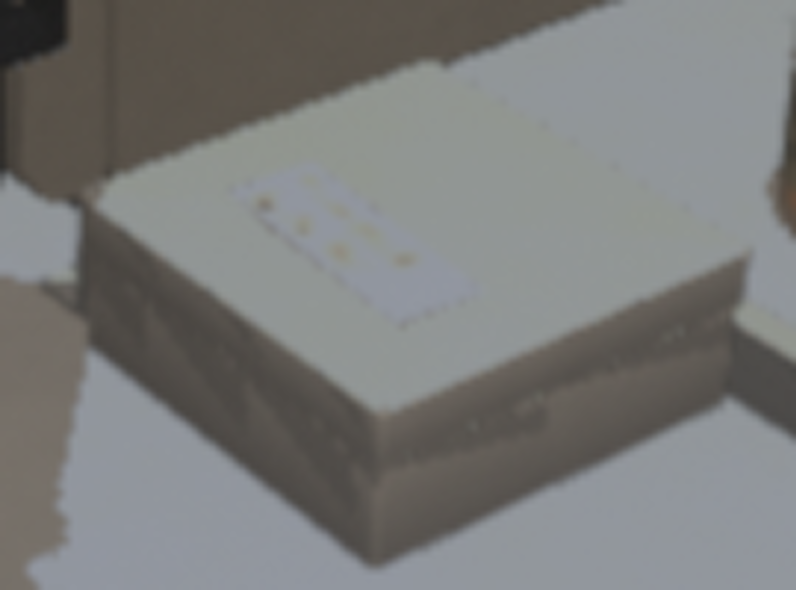

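```bash
python3 -c "
from plant import arm
print(arm.job_done())"
```

```text
the job is handed in; nothing more can be done
None
```

The box is in the corner stop, square and against both rails as far as I could measure, and the job was handed in at about 19.5 s of the 51 s allowed.

**What I did:** I pushed the box from the front until it lay against the back rail. Next I pushed it from the right along that rail into the side rail. A last light push from the front confirmed the seating, and then I withdrew the fingers clear of everything.

**Seating:**
- Each push stopped hard where the measured rail positions predicted. The highest force I read was about 17 N, at the end of the last push.
- The lid's front edge and the back rail agree in angle to about 0.1° in the top view.
- The lid corners match the predicted home pose within about 2 mm, except one. The front-left corner was off by about 1 cm in the side view, though it matched within 1 mm in the top view. I took that for a poor reading and did not re-measure it.
- The top view also shows a dark strip along the side rail that widens toward the back. I took it for shadow but did not prove it.

**Box and other objects:**
- The box sits flat in the last picture.
- The bottle, black-capped vial and beaker look unchanged from the first picture.
- The white-capped vial is at the same pixel position. Its image patch changed, which I put down to the arm's shadow falling across it.

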